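Load a weld boss and hold the spatter guard half over it

ROBOT

A 6-joint arm with a two-finger parallel gripper is mounted at the origin on the work surface. World frame = base frame: x ahead of the robot, y to its left, z up, the work surface at z = 0. Lengths are in m, angles in degrees, forces in N, time in s.
With the tool pointing down it reaches from about 0.275 to 0.75 m from the base axis. Payload 10.2 kg.
Tool frame: the origin (TCP) lies between the finger pads; the fingertips stand 14 mm ahead of it and the grasp point (between the pads) lies 5 mm behind it; z points along the fingers, y is the line along which they close (so a half turn about z gives the same grasp; the last joint's range is limited). The gripper opens to 88 mm and grips with 3 to 60 N. Pads are 18 mm wide; open, the fingers measure 123 mm over their backs; the gripper's body (75 mm by 187 mm) begins 45 mm behind the grasp point.
Start: joints at [-84.076, 17.928, 85.812, -0, 76.261, -12.8], TCP at [0.169, -0.497, 0.222] pointing down, gripper open.
Joint ranges: [-168.41, 168.41], [-55.51, 124.54], [10.69, 146.95], [-70.63, 250.63], [1, 178], [-165.06, 165.06]. Speed limits (degrees/s): [136.94, 136.94, 172.46, 180, 180, 180].

INTERFACE

Orientations are given as [roll, pitch, yaw] about the fixed x, y, z axes, in that order (R = Rz(yaw) Ry(pitch) Rx(roll)).
In Python, from plant import bot gives the robot as it stands.
- The arm moves only by the shell command python3 nudge.py 'ROWS' [FORCE]. ROWS is a JSON list of rows, 1 to 5 of them, each an object with the fields finger_gap (the opening from 0.0 (shut) to 1.0 (fully open)), tx, ty, tz (the shift in m), rx, ry, rz (a rotation vector in degrees); a field left out counts as zero (the opening has to be given); each row shifts and turns the commanded pose from where the row before left it, along the tool's axes as they then stand; what a row does not reach is not made up. A row lasts 1/10 s, in which the tool goes at most 0.05 m and 8.59 degrees, less where a joint would pass 70% of its speed; a pose out of reach is approached as far as the arm can. The fingers move at their own pace and stop on an object; FORCE is the grip in N (left out, the last holds). Time passes only in rows, so rows that do not move let the fingers close. It prints the time, the measured TCP pose, the force, the opening and the grip force at its end. Input that does not fit is refused with a message, and nothing moves.
- bot.state(): the state, without advancing time (a new reading comes with each control period).
- bot.get_image(name): name is "scene" or "side" or "wrist"; returns the picture (400x640x3 uint8, red, green, blue); there is no depth.
- bot.calibration(name): a dict with "K" (3x3 intrinsics, pixels), "eye" and "rotation" of the camera in the world. Camera axes: x right, y down, z forward; pixel columns grow to the right and rows downward; lengths in m; the calibration is good to about 2 mm. A picture is of the moment at which its call begins: read the wrist's pose just before it. calibration takes no time and is no camera call; for the wrist camera it gives the pose at the moment of the call.
- bot.job_done(): hands the job in; it is judged then, once.
The state is a dict: "clock": time; "joints": joint angles; "joint_velocities": joint speeds; "joint_torque": joint torques, N m; "tcp_pos": TCP position; "tcp_rot": TCP orientation; "force": force on the tool from outside, world axes, zero at the start; "wrist_torque": the same for the moment, N m; "finger_gap": opening from 0.0 (shut) to 1.0 (fully open); "grasp_force": force on a finger pad.
Only numpy, scipy, OpenCV 4.12 (cv2) and the standard library are available. Lean on these libraries where they do the work, as an engineer would, in place of code of your own. Each camera call takes 0.05 s, during which the arm holds its last target. There are 200 camera calls.

TASK

Pick up the flanged boss that stands with its flange down on the bench and seat it, flange down, fully home in the round nest of the tack-welding fixture, then let go of it. Then take the fixture's sprung forked spatter guard by its upright tab, slide it towards the boss to half of its travel, where the prong tips are level with the middle of the boss, and finish while holding it there against its spring. Leave the upside-down boss and the other things on the bench where they are.

Things in the scene. Friction and masses are not known exactly. Their poses are not given: they have to be found in the camera images.
- boss: The steel flanged boss to use: a round flange 44 mm across and 10 mm thick with a barrel 26 mm across rising from it, 45 mm tall overall, about 0.2 kg. It stands upright on its flange on the bench, to the robot's right. Origin: centre of the flange's flat underside; z along the barrel, away from the flange (up).
- spare: An identical boss standing upside down (flange on top), to the robot's right; it is not used. Origin: centre of the flange's flat face (now on top, 45 mm above the bench); its z points down. Its centre is at least 100 mm from the boss to use.
- fixture: Tack-welding fixture, fixed: aluminium base plate 110 x 325 x 12 mm with a square steel nest block (90 x 90 mm, top 32 mm above the bench) at its +y end and a horizontal spring canister (top 52 mm above the bench) at its -y end. Origin: on the bench straight under the nest's axis. x across the fixture, y along it, from the tab to the nest. Low pins at x = +-50 mm, y = 0 mark half travel.
- nest (a point): Centre of the nest's flat floor, 22 mm above the bench, axes as the fixture's. The nest is a round pocket 47 mm across, 10 mm deep, with a chamfered mouth: a seated boss has its flange top flush with the block's top.
- guard (a joint): Travel (m) of the forked guard along the fixture's +y: 0 at rest, 0.08 full, half travel 0.04. A spring pushes it back to 0: about 4 N at rest, 9 N at half, 14 N at full travel (120 N/m, hardly any friction); let go, it springs back.
- prong_tips (a point): Point midway between the guard's two prong tips, 38 mm above the bench; moves with the guard. The guard is a flat steel fork 80 mm wide, 4 mm thick, with a 34 mm slot that passes round the seated boss's barrel without touching. At rest the tips stand 40 mm short of the nest's axis, so close the fingers along the fixture's x to seat the boss; at half travel they are level with the axis.
- guard_grip (a point): Point to grip on the guard's upright tab: 85 mm above the bench, on the tab's middle, at x = 0, y = -135 mm in the fixture's frame when at rest; moves with the guard. The tab is a flat steel plate 36 mm wide (fixture x), 12 mm thick (fixture y), from 40 to 105 mm above the bench.
- brush: Bystander: wire brush, 200 mm long. Origin at its underside.
- wrench: Bystander: open-ended wrench, 180 mm long. Origin at its underside.
- rod_cup: Bystander: steel cup of welding rods, 68 mm across, 150 mm tall. Origin at its underside.
- collar: Bystander: short steel tube standing on end, 40 mm across, 50 mm tall. Origin at its underside.
- c_clamp: Bystander: steel C-clamp lying flat, about 180 x 100 mm, 16 mm thick. Origin at its underside.
- spray: Bystander: spray can, 60 mm across, 170 mm tall. Origin at its underside.

How it is judged:
By the outcome, as a careful person would: the job done as asked, in the order asked, and still so for the second after the job is handed in, while the arm keeps its last pose, push and grip.
It also fails if it takes over 48 s, if anything falls off the work surface, if the arm or the gripper's body presses on something with over 40 N, if the wrist force passes 120 N, or if a joint passes its speed limit or range.

## Working session

There is one attempt and no reset: what is moved stays moved. The work goes in short steps, Python scripts to look and compute and a shell command to move; the robot and the scene stay as the last step left them, time stands still between calls to the robot, and variables do not carry over. Pictures are saved under pics/ and viewed, at most 10 in all, crops included, and the job is handed in when it is done.

```bash
ls; mkdir -p pics
python3 - <<'E'
from plant import bot
import cv2
for n in ("scene","side","wrist"):
    im=bot.get_image(n); cv2.imwrite(f"pics/{n}0.png",im[:,:,::-1])
    c=bot.calibration(n); print(n,c)
print(bot.state())
E
```

```text
nudge.py
pics
plant.py
scene {'K': array([[396.33640775,   0.        , 321.16575693],
       [  0.        , 396.33640775, 200.13027584],
       [  0.        ,   0.        ,   1.        ]]), 'eye': array([ 1.37168253, -0.07498773,  0.88762694]), 'rotation': array([-1.34343607e+02, -5.92629862e-02,  8.38762182e+01])}
side {'K': array([[444.36446592,   0.        , 308.95206342],
       [  0.        , 444.36446592, 193.41615372],
       [  0.        ,   0.        ,   1.        ]]), 'eye': array([ 0.46556623, -0.86032673,  1.0188023 ]), 'rotation': array([-136.41927814,   -0.17801093,   -5.48909992])}
wrist {'K': array([[316.37116969,   0.        , 322.43440556],
       [  0.        , 316.37116969, 201.69256042],
       [  0.        ,   0.        ,   1.        ]]), 'eye': array([ 0.24465679, -0.47171706,  0.38441885]), 'rotation': array([ 1.61826287e+02,  6.17840681e-02, -7.12766216e+01])}
{'clock': 0.15, 'joints': array([-8.40765798e+01,  1.79513135e+01,  8.58422901e+01, -1.82055604e-03,
        7.62613007e+01, -1.28018957e+01]), 'joint_velocities': array([-0.06969053, -0.1424231 , -0.18621567,  0.03057627,  0.05346163,
       -0.05407354]), 'joint_torque': array([ 6.37950579e-04, -4.02307248e+01, -2.52317548e+01,  6.94209407e-02,
        3.44315206e-02, -7.24086340e-05]), 'tcp_pos': array([ 0.16848378, -0.49702334,  0.22141069]), 'tcp_rot': array([-1.79946069e+02, -1.04416525e-02,  1.87257442e+01]), 'force': array([-0.27670126, -0.42074713,  0.29868948]), 'wrist_torque': array([0.00592913, 0.03502004, 0.03291053]), 'grasp_force': 0.0, 'finger_gap': 1.0019474398090567}
```

View pics/scene0.png

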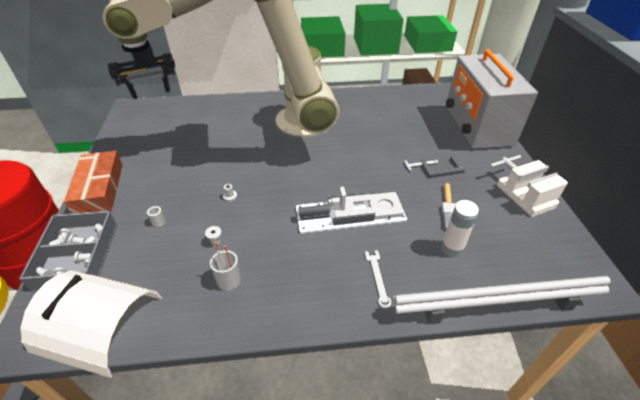

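View pics/side0.png

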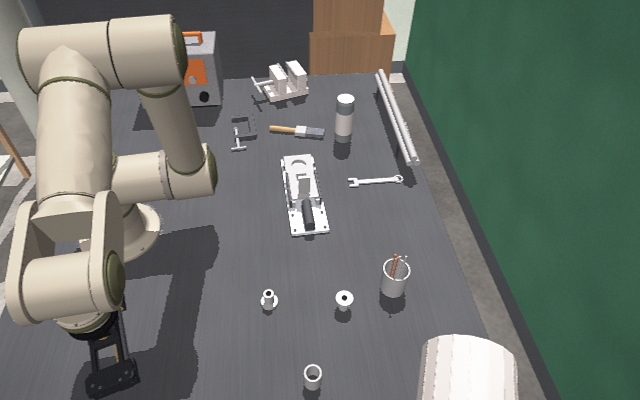

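View pics/wrist0.png

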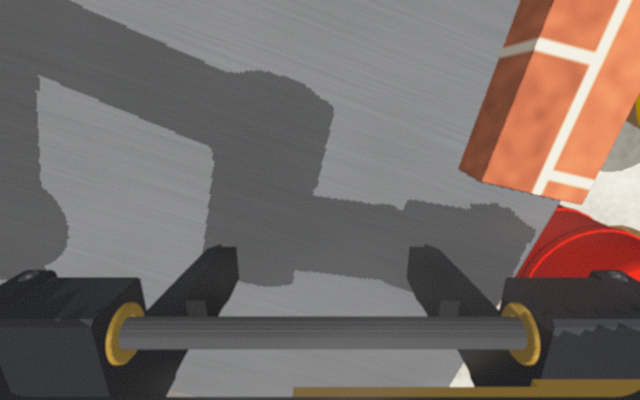

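The scene view shows the upright boss at about (229,192), the upside-down one at (213,236) and the fixture at about (350,212). In the side view they are at (269,299), (344,300) and (303,195). The wrist view shows only bench. I'll enlarge the boss and fixture in both views.

```bash
cat > h.py <<'E'
import numpy as np, cv2
from scipy.spatial.transform import Rotation as R
from plant import bot
def rot(r): return R.from_euler('xyz',r,degrees=True).as_matrix()
def pix2w(c,uv,z):
    d=rot(c['rotation'])@np.linalg.solve(c['K'],[uv[0],uv[1],1]); e=c['eye']
    return e+d*(z-e[2])/d[2]
def w2pix(c,p):
    q=c['K']@(rot(c['rotation']).T@(np.array(p)-c['eye'])); return q[:2]/q[2]
E
python3 - <<'E'
from h import *
a=cv2.imread('pics/scene0.png'); b=cv2.imread('pics/side0.png')
f=lambda i,x,y,w,h,s: cv2.resize(i[y:y+h,x:x+w],None,fx=s,fy=s,interpolation=cv2.INTER_CUBIC)
top=np.hstack([f(a,290,180,120,60,5),f(a,210,178,40,60,5)])
bot_=np.hstack([f(b,275,145,60,100,3),f(b,250,283,40,40,7)[:300]])
c=np.zeros((600,800,3),np.uint8); c[:300,:]=top[:300]; c[300:300+bot_.shape[0] if 0 else 600,:180]=bot_[:300,:180] if bot_.shape[0]==300 else 0
cv2.imwrite('pics/x.png',c)
E
python3 - <<'E'
from h import *
a=cv2.imread('pics/scene0.png'); b=cv2.imread('pics/side0.png')
f=lambda i,x,y,w,h,s: cv2.resize(i[y:y+h,x:x+w],None,fx=s,fy=s,interpolation=cv2.INTER_CUBIC)
c=np.zeros((600,800,3),np.uint8)
c[:240,:480]=f(a,290,185,120,60,4)[:240]; c[:240,480:720]=f(a,210,175,40,40,6)
c[240:600,:240]=f(b,275,150,60,90,4); c[240:480,240:480]=f(b,250,280,40,40,6)
cv2.imwrite('pics/crop1.png',c)
for n in('scene','side'):
    k=bot.calibration(n)
    uv={'scene':[(229,195),(213,233)],'side':[(269.5,305),(344,298)]}[n]
    print(n,pix2w(k,uv[0],0),pix2w(k,uv[1],.045))
E
```

```text
scene [ 4.13471573e-01 -2.72149432e-01 -1.11022302e-16] [ 0.61356732 -0.29767618  0.045     ]
side [ 0.42351405 -0.27775545  0.        ] [ 0.60935815 -0.30147396  0.045     ]Traceback (most recent call last):
  File "<stdin>", line 5, in <module>
    return _nx.concatenate(arrs, 1, dtype=dtype, casting=casting)
           ~~~~~~~~~~~~~~~^^^^^^^^^^^^^^^^^^^^^^^^^^^^^^^^^^^^^^^
ValueError: all the input array dimensions except for the concatenation axis must match exactly, but along dimension 0, the array at index 0 has size 300 and the array at index 1 has size 280
```

View pics/crop1.png

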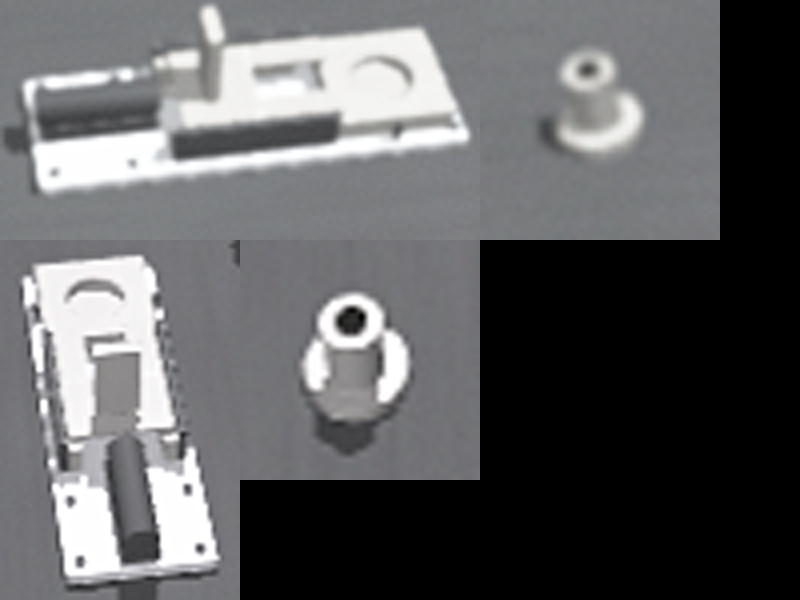

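The crops give, for the boss, barrel-top centres of (228,186.3) in scene and (268.5,293.3) in side. The fixture's plate and block corners are also clear, with its +y along world +y. I'll fit both poses.

Run:
```python
from h import *
from scipy.optimize import least_squares
S=bot.calibration('scene');D=bot.calibration('side')
for k,p,q in((S,(228,186.3),(230.3,195.3)),(D,(268.5,293.3),(269.3,302))): print(pix2w(k,p,.045),pix2w(k,q,.008))
obs=[(S,55,'a',.012,301,232),(S,-55,'a',.012,296.5,206),(S,55,'b',.012,406.8,220),(S,-45,45,.032,396,192.5),(S,45,45,.032,404.5,214.5),
(D,-55,'a',.012,291.8,234),(D,55,'a',.012,329,231),(D,-45,45,.032,283.8,156.3),(D,45,45,.032,312.5,154.5)]
def res(t):
    x,y,th,ye=t;r=[]
    for k,lx,ly,z,u,v in obs:
        ly={'a':ye-.325,'b':ye}[ly] if isinstance(ly,str) else ly/1000
        lx/=1000;c,s=np.cos(th),np.sin(th)
        r+=list(w2pix(k,(x+c*lx-s*ly,y+s*lx+c*ly,z))-(u,v))
    return r
f=least_squares(res,[.5,.08,0,.05],x_scale=[.1,.1,.1,.1]);print(f.x,np.degrees(f.x[2]));print(np.round(f.fun,1).reshape(-1,2))
print(pix2w(S,(385,204),.032),pix2w(D,(299,163.3),.032))
```

```text
[ 0.42147085 -0.26762092  0.045     ] [ 0.4239635  -0.26613671  0.008     ]
[ 0.42402018 -0.27073905  0.045     ] [ 0.42363304 -0.27375911  0.008     ]
[0.5414891  0.21172475 0.0351877  0.05538718] 2.0161066246953823
[[-1.6 -0.2]
 [-0.7 -0.6]
 [ 0.3  0.3]
 [-0.5  0.7]
 [-0.7 -0.8]
 [ 0.  -0.9]
 [ 0.5 -1.7]
 [ 1.  -0.7]
 [-1.  -1.2]]
[0.53877478 0.21164234 0.032     ] [0.53900971 0.2127831  0.032     ]
```

Estimates: boss at about (0.4235, -0.269) and fixture at about (0.540, 0.212) with yaw about 2°. Both views agree to within a few mm. I'll move above the boss and turn to yaw 92.

```bash
python3 nudge.py '[{"finger_gap":1,"tx":0.045,"ty":-0.019,"tz":0.003},{"finger_gap":1,"tx":0.045,"ty":-0.019,"tz":0.003},{"finger_gap":1,"tx":0.045,"ty":-0.019,"tz":0.003},{"finger_gap":1,"tx":0.045,"ty":-0.019,"tz":0.003},{"finger_gap":1,"tx":0.045,"ty":-0.019,"tz":0.003}]' && python3 nudge.py '[{"finger_gap":1,"tx":0.045,"ty":-0.019,"tz":0.003},{"finger_gap":1,"tx":0.045,"ty":-0.019,"tz":0.003},{"finger_gap":1,"rz":-8.15},{"finger_gap":1,"rz":-8.15},{"finger_gap":1,"rz":-8.15}]' && python3 nudge.py '[{"finger_gap":1,"rz":-8.15},{"finger_gap":1,"rz":-8.15},{"finger_gap":1,"rz":-8.15},{"finger_gap":1,"rz":-8.15},{"finger_gap":1,"rz":-8.15}]' && python3 nudge.py '[{"finger_gap":1,"rz":-8.15},{"finger_gap":1}]'
python3 - <<'E'
from h import *
k=bot.calibration('wrist');im=bot.get_image('wrist')[:,:,::-1].copy()
cv2.imwrite('pics/wrist1.png',im)
s=bot.state();print(s['tcp_pos'],s['tcp_rot'],k['eye'],k['rotation'],w2pix(k,(.4235,-.269,.045)))
E
```

```text
clock: 0.65
tcp_pos: [0.3522, -0.3334, 0.2067]
tcp_rot: [-180.0, 0.0, 18.7]
force: [0.8, -1.2, 0.1]
finger_gap: 0.998
grasp_force: 0.0
clock: 1.15
tcp_pos: [0.4244, -0.2696, 0.2005]
tcp_rot: [-180.0, 0.0, 43.6]
force: [-0.2, -0.2, -0.1]
finger_gap: 1.0
grasp_force: 0.0
clock: 1.65
tcp_pos: [0.4241, -0.27, 0.2006]
tcp_rot: [-180.0, -0.0, 84.3]
force: [0.1, 0.1, 0.3]
finger_gap: 0.999
grasp_force: 0.0
clock: 1.85
tcp_pos: [0.4241, -0.2701, 0.2006]
tcp_rot: [-180.0, -0.0, 92.1]
force: [-0.5, 0.3, -0.2]
finger_gap: 0.997
grasp_force: 0.0
[ 0.4241017  -0.27006957  0.2006686 ] [-1.79988103e+02 -1.51965184e-02  9.19030099e+01] [ 0.42068266 -0.18982412  0.36364247] [1.61902582e+02 9.98596802e-02 2.14521446e+00] [322.82757068 178.82182444]
```

View pics/wrist1.png

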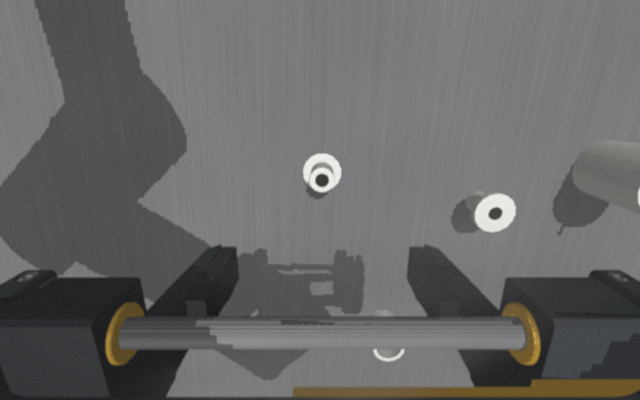

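The wrist view shows the boss's bore at (321.5,180), against a predicted (322.8,178.8). That is within about 1.5 mm, so I'll go down and grip.

```bash
python3 nudge.py '[{"finger_gap":1,"ty":-0.0015,"tz":0.043},{"finger_gap":1,"tz":0.043},{"finger_gap":1,"tz":0.043},{"finger_gap":1,"tz":0.033},{"finger_gap":1,"tz":0.0105}]' 30 && python3 nudge.py '[{"finger_gap":1},{"finger_gap":0},{"finger_gap":0},{"finger_gap":0},{"finger_gap":0}]' 30 && python3 nudge.py '[{"finger_gap":0},{"finger_gap":0},{"finger_gap":0}]' 30
```

```text
clock: 2.4
tcp_pos: [0.4214, -0.269, 0.0255]
tcp_rot: [-179.8, -0.2, 91.9]
force: [0.4, -0.4, -0.7]
finger_gap: 1.002
grasp_force: 0.0
clock: 2.9
tcp_pos: [0.4229, -0.2705, 0.0291]
tcp_rot: [179.9, 0.1, 92.1]
force: [0.2, 0.5, 0.7]
finger_gap: 0.663
grasp_force: 0.0
clock: 3.2
tcp_pos: [0.4227, -0.2702, 0.0284]
tcp_rot: [-180.0, 0.0, 92.1]
force: [-1.1, -0.7, -0.0]
finger_gap: 0.39
grasp_force: 0.0
```

```bash
python3 nudge.py '[{"finger_gap":0},{"finger_gap":0},{"finger_gap":0,"tz":-0.01},{"finger_gap":0,"tz":-0.04},{"finger_gap":0,"tz":-0.045}]' 30 && python3 nudge.py '[{"finger_gap":0,"tz":-0.045},{"finger_gap":0,"tz":-0.032},{"finger_gap":0,"tx":0.043,"ty":0.015},{"finger_gap":0,"tx":0.043,"ty":0.015},{"finger_gap":0,"tx":0.043,"ty":0.015}]' 30
```

```text
clock: 3.7
tcp_pos: [0.422, -0.2696, 0.1243]
tcp_rot: [-179.9, -0.1, 92.1]
force: [0.7, -1.1, 0.1]
finger_gap: 0.006
grasp_force: 0.0
clock: 4.2
tcp_pos: [0.463, -0.1382, 0.2012]
tcp_rot: [180.0, 0.0, 92.0]
force: [0.7, 0.1, -0.0]
finger_gap: 0.009
grasp_force: 0.0
```

The gripper came up empty, so I'll look at where the boss is now.

Run:
```python
from h import *
a=bot.get_image('scene')[:,:,::-1];b=bot.get_image('side')[:,:,::-1]
cv2.imwrite('pics/scene2.png',a);cv2.imwrite('pics/side2.png',b)
f=lambda i,x,y,w,h,s: cv2.resize(i[y:y+h,x:x+w],None,fx=s,fy=s,interpolation=cv2.INTER_CUBIC)
cv2.imwrite('pics/crop2.png',np.hstack([f(a,180,150,100,100,4),f(b,230,250,100,100,4)]))
```

```text
(no output)
```

View pics/crop2.png

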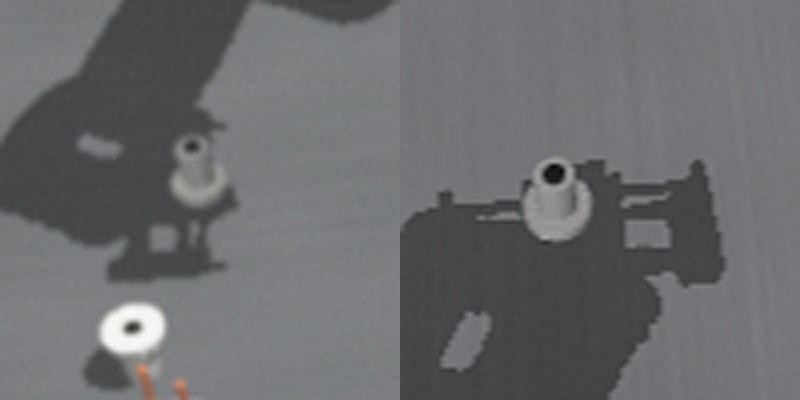

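The boss still stands upright where it was: its bore is at (228,186.5) in scene and (268.5,293) in side. I lifted before the fingers had built up force. I'll go back and this time wait for grip force.

```bash
python3 nudge.py '[{"finger_gap":1,"tx":-0.043,"ty":-0.015},{"finger_gap":1,"tx":-0.043,"ty":-0.015},{"finger_gap":1,"tx":-0.043,"ty":-0.015},{"finger_gap":1,"tz":0.04},{"finger_gap":1,"tz":0.04}]' 30 && python3 nudge.py '[{"finger_gap":1},{"finger_gap":1}]'
python3 - <<'E'
from h import *
k=bot.calibration('wrist');im=bot.get_image('wrist')[:,:,::-1].copy()
s=bot.state();print(s['tcp_pos'],s['tcp_rot'],s['finger_gap'],w2pix(k,(.4225,-.270,.045)))
cv2.imwrite('pics/wrist3.png',im)
m=(im[:,:,1]>150).astype('uint8');m[260:]=0
n,l,st,c=cv2.connectedComponentsWithStats(m)
for i in range(1,n):
    if st[i,4]>80: print(st[i],c[i])
E
```

```text
clock: 4.8
tcp_pos: [0.422, -0.2723, 0.1203]
tcp_rot: [179.9, 0.1, 91.9]
force: [0.4, 0.3, -0.5]
finger_gap: 0.435
grasp_force: 0.0
clock: 5.0
tcp_pos: [0.4227, -0.2707, 0.1215]
tcp_rot: [180.0, 0.0, 92.1]
force: [0.5, -0.2, 1.0]
finger_gap: 0.614
grasp_force: 0.0
[ 0.4232539  -0.27099613  0.12236095] [1.79903627e+02 1.13328163e-01 9.20795790e+01] 0.6610621421290208 [323.14594733 203.16942552]
[ 299  167   49   52 1542] [323.13164721 190.55706874]
[ 519  219   55   41 1592] [546.50439698 240.61746231]
```

View pics/wrist3.png

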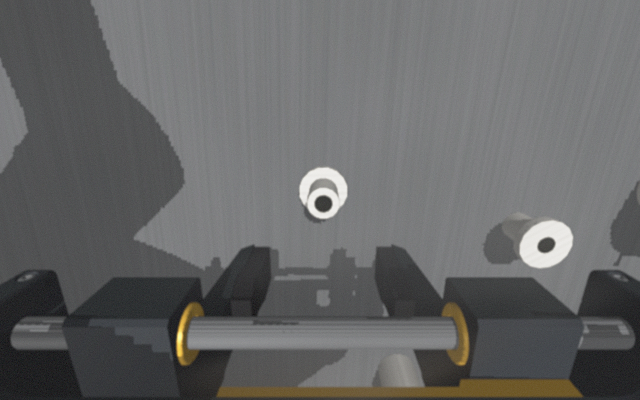

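The bore is at (323,203.5), which matches the prediction of (323.1,203.2). I'll go down and hold until the grip builds.

```bash
python3 nudge.py '[{"finger_gap":0.7,"tx":0.0005,"tz":0.045},{"finger_gap":0.7,"tz":0.04},{"finger_gap":0.7,"tz":0.0095},{"finger_gap":0},{"finger_gap":0}]' 30 && python3 nudge.py '[{"finger_gap":0},{"finger_gap":0},{"finger_gap":0},{"finger_gap":0},{"finger_gap":0}]' 30; python3 nudge.py '[{"finger_gap":0},{"finger_gap":0}]'
```

```text
clock: 5.55
tcp_pos: [0.4238, -0.2708, 0.0282]
tcp_rot: [179.9, 0.2, 92.1]
force: [-1.0, -0.2, 0.0]
finger_gap: 0.541
grasp_force: 0.0
clock: 6.05
tcp_pos: [0.4232, -0.2701, 0.0266]
tcp_rot: [179.9, 0.1, 92.1]
force: [-0.2, 1.1, 5.1]
finger_gap: 0.248
grasp_force: 30.0
clock: 6.25
tcp_pos: [0.4231, -0.27, 0.0266]
tcp_rot: [179.9, 0.1, 92.1]
force: [0.4, 0.7, 6.7]
finger_gap: 0.247
grasp_force: 30.0
```

```bash
python3 nudge.py '[{"finger_gap":0,"tz":-0.005},{"finger_gap":0,"tz":-0.015},{"finger_gap":0,"tz":-0.02},{"finger_gap":0},{"finger_gap":0}]' 40
python3 - <<'E'
from h import *
a=bot.get_image('scene')[:,:,::-1];b=bot.get_image('side')[:,:,::-1]; w=bot.get_image('wrist')[:,:,::-1]
f=lambda i,x,y,w,h,s: cv2.resize(i[y:y+h,x:x+w],None,fx=s,fy=s,interpolation=cv2.INTER_CUBIC)
cv2.imwrite('pics/crop4.png',np.vstack([np.hstack([f(a,180,130,100,75,4),f(b,220,240,100,75,4)]),np.hstack([f(w,220,180,200,150,2),f(w,220,180,200,150,2)])]))
E
```

```text
clock: 6.75
tcp_pos: [0.4225, -0.2696, 0.0656]
tcp_rot: [-180.0, -0.0, 92.1]
force: [-0.4, -0.8, -0.1]
finger_gap: 0.008
grasp_force: 0.0
```

View pics/crop4.png

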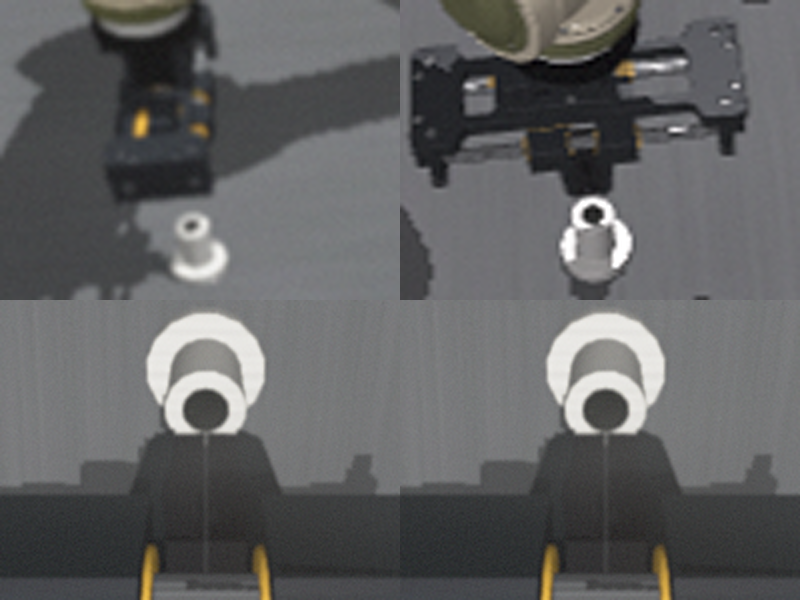

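The boss still stands upright. In the wrist crop its bore is at about (322,235) and the fingertips' edge at about (322,246), so the pads only catch the barrel's edge. I'll work out the offset.

Run:
```python
from h import *
k=bot.calibration('wrist');s=bot.state();print(s['tcp_pos'],s['tcp_rot'],k['eye'])
print('boss pred',w2pix(k,(.4225,-.27,.045)),'meas->',pix2w(k,(322.7,234.8),.045),'barrel top dia',pix2w(k,(303,234),.045)-pix2w(k,(342.5,234),.045))
print('flange',pix2w(k,(322.7,183+180-180+0),.01), pix2w(k,(293,215),.01)-pix2w(k,(352,215),.01))
t=s['tcp_pos']
for dy in(-.009,0,.009): print(dy,w2pix(k,t+[0,dy,-.014]))
print('tip edge',pix2w(k,(322.7,246.5),t[2]-.014))
S=bot.calibration('scene');D=bot.calibration('side')
print('tip scene/side pred',w2pix(S,t+[0,0,-.014]),w2pix(D,t+[0,0,-.014]))
```

```text
[ 0.4222305  -0.26933231  0.06493759] [-1.79930850e+02 -7.24559630e-02  9.20733621e+01] [ 0.41909454 -0.18923795  0.22803918]
boss pred [323.9526071  233.72064266] meas-> [ 0.42173928 -0.27076844  0.045     ] barrel top dia [-2.48454296e-02 -9.27122700e-04  2.77555756e-17]
flange [ 0.42078455 -0.24627347  0.01      ] [-0.04333054 -0.00160912  0.        ]
-0.009 [323.03078498 249.95423238]
0 [323.5721017  236.64857105]
0.009 [324.12926321 222.95344184]
tip edge [ 0.42193979 -0.27598188  0.05093759]
tip scene/side pred [227.12514611 185.10286405] [267.60917288 291.60468651]
```

Run:
```python
from h import *
from scipy.optimize import least_squares
k=bot.calibration('wrist');s=bot.state();t=s['tcp_pos'];D=bot.calibration('side');S=bot.calibration('scene')
for w in(.009,0):
    g=lambda p:[w2pix(k,(t[0],p[0]+w,p[1]))[1]-246.5,w2pix(D,(t[0],p[0]-w,p[1]))[1]-288.2]
    f=least_squares(g,[-.27,.05]);print(w,f.x,'offset from tcp',f.x-t[1:])
for dx in(-.0935,0,.0935):
  for dy in (-.0375,.0375): print(dx,dy,'body bottom corners scene',w2pix(S,t+[dx,dy,.05]),'crop',(w2pix(S,t+[dx,dy,.05])-[180,130])*4)
```

```text
0.009 [-0.26973691  0.08200228] offset from tcp [-0.00040459  0.01706469]
0 [-0.26871182  0.06574019] offset from tcp [0.00062049 0.00080259]
-0.0935 -0.0375 body bottom corners scene [213.72760579 151.46010938] crop [134.91042317  85.84043754]
-0.0935 0.0375 body bottom corners scene [237.49691224 149.95293047] crop [229.98764896  79.81172189]
0 -0.0375 body bottom corners scene [211.06392699 170.27034714] crop [124.25570796 161.08138855]
0 0.0375 body bottom corners scene [236.15946405 168.58957924] crop [224.63785619 154.35831697]
0.0935 -0.0375 body bottom corners scene [208.08705972 191.29224404] crop [112.34823886 245.16897615]
0.0935 0.0375 body bottom corners scene [234.66556126 189.40634182] crop [218.66224506 237.62536727]
```

The tips work out about 30 mm higher than the stated geometry puts them: +17 mm above the reported TCP instead of -14 mm, with y on centre. That explains the pads catching only the barrel's top chamfer (gap 21.8 mm, upward push). I'll open and go about 27 mm lower in small steps, watching the force.

```bash
python3 nudge.py '[{"finger_gap":0.7,"tz":-0.01},{"finger_gap":0.7},{"finger_gap":0.7},{"finger_gap":0.7},{"finger_gap":0.7}]' 30 && python3 nudge.py '[{"finger_gap":0.7},{"finger_gap":0.7},{"finger_gap":0.7,"tz":0.03},{"finger_gap":0.7,"tz":0.02},{"finger_gap":0.7}]' && python3 nudge.py '[{"finger_gap":0.7,"tz":0.01},{"finger_gap":0.7,"tz":0.005},{"finger_gap":0.7}]'
```

```text
clock: 7.4
tcp_pos: [0.4226, -0.2696, 0.0757]
tcp_rot: [-180.0, -0.0, 92.1]
force: [0.1, -0.8, 0.4]
finger_gap: 0.439
grasp_force: 0.0
clock: 7.9
tcp_pos: [0.4216, -0.2687, 0.0238]
tcp_rot: [-179.8, -0.2, 92.1]
force: [0.0, -0.5, -0.0]
finger_gap: 0.699
grasp_force: 0.0
clock: 8.2
tcp_pos: [0.4226, -0.2697, 0.0107]
tcp_rot: [-180.0, -0.0, 92.1]
force: [-0.4, -0.5, 1.3]
finger_gap: 0.698
grasp_force: 0.0
```

Run:
```python
from h import *
a=bot.get_image('scene')[:,:,::-1];b=bot.get_image('side')[:,:,::-1]; w=bot.get_image('wrist')[:,:,::-1]
f=lambda i,x,y,w,h,s: cv2.resize(i[y:y+h,x:x+w],None,fx=s,fy=s,interpolation=cv2.INTER_CUBIC)
cv2.imwrite('pics/crop5.png',np.vstack([np.hstack([f(a,180,130,100,75,4),f(b,220,240,100,75,4)]),f(w,120,170,400,150,2)]))
```

```text
(no output)
```

View pics/crop5.png

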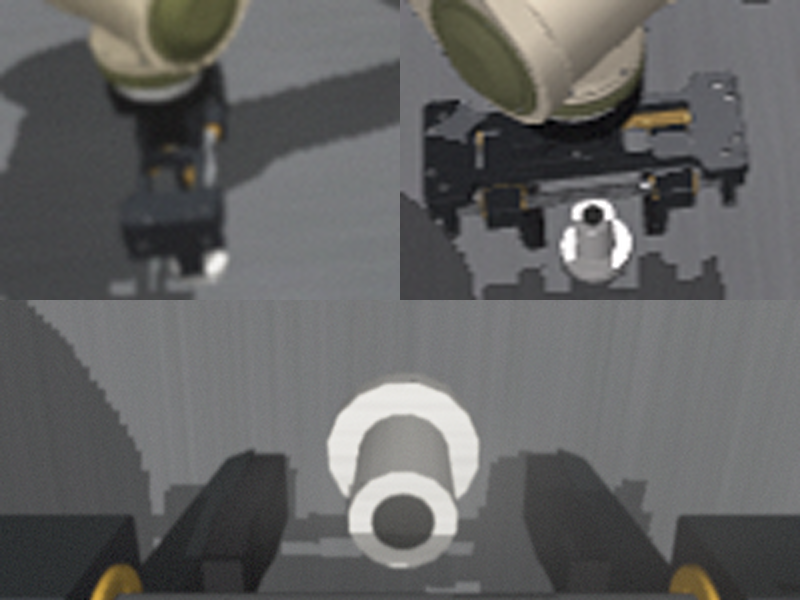

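The fingers straddle the barrel, centred on the bore at about wrist pixel (322,231), with the tips still well above the flange. I'll go down another 10 mm and close.

```bash
python3 nudge.py '[{"finger_gap":0.7,"tz":0.006},{"finger_gap":0.7,"tz":0.004},{"finger_gap":0.7},{"finger_gap":0},{"finger_gap":0}]' 30 && python3 nudge.py '[{"finger_gap":0},{"finger_gap":0},{"finger_gap":0},{"finger_gap":0},{"finger_gap":0}]' 30; python3 nudge.py '[{"finger_gap":0},{"finger_gap":0}]'
```

```text
clock: 8.85
tcp_pos: [0.4227, -0.2698, 0.0009]
tcp_rot: [180.0, 0.0, 92.1]
force: [0.0, -0.5, 0.4]
finger_gap: 0.542
grasp_force: 0.0
clock: 9.35
tcp_pos: [0.4227, -0.2697, 0.0009]
tcp_rot: [180.0, 0.0, 92.1]
force: [-0.1, -0.4, -0.1]
finger_gap: 0.277
grasp_force: 30.0
clock: 9.55
tcp_pos: [0.4226, -0.2697, 0.0009]
tcp_rot: [180.0, 0.0, 92.1]
force: [-0.1, 0.2, 1.7]
finger_gap: 0.278
grasp_force: 30.0
```

```bash
python3 nudge.py '[{"finger_gap":0,"tz":-0.005},{"finger_gap":0,"tz":-0.02},{"finger_gap":0,"tz":-0.045},{"finger_gap":0,"tz":-0.045},{"finger_gap":0}]' 40; python3 nudge.py '[{"finger_gap":0,"tz":-0.045},{"finger_gap":0,"tz":-0.04},{"finger_gap":0}]' 40;  python3 - <<'E'
from h import *
s=bot.state()
for n in('scene','side','wrist'):
    k=bot.calibration(n); cv2.imwrite(f'pics/{n}6.png',bot.get_image(n)[:,:,::-1])
    print(n,'fixture pred wrist' , w2pix(k,(.54,.212,.032)))
E
```

```text
clock: 10.05
tcp_pos: [0.4245, -0.2715, 0.1211]
tcp_rot: [179.6, 0.4, 92.1]
force: [1.2, -0.8, -3.4]
finger_gap: 0.278
grasp_force: 40.0
clock: 10.35
tcp_pos: [0.4239, -0.2709, 0.2047]
tcp_rot: [179.7, 0.3, 92.1]
force: [0.2, -0.6, -2.9]
finger_gap: 0.277
grasp_force: 40.0
scene fixture pred wrist [385.20354915 204.27265443]
side fixture pred wrist [299.32060035 163.44241831]
wrist fixture pred wrist [ 547.39623221 -591.68939385]
```

The boss is held: gap steady and about 2–3 N of weight. I'll carry it short of the nest so the wrist camera can measure the nest.

```bash
python3 nudge.py '[{"finger_gap":0,"tx":0.041,"ty":0.0145},{"finger_gap":0,"tx":0.041,"ty":0.0145},{"finger_gap":0,"tx":0.041,"ty":0.0145},{"finger_gap":0,"tx":0.041,"ty":0.0145},{"finger_gap":0,"tx":0.041,"ty":0.0145}]' 40; python3 nudge.py '[{"finger_gap":0,"tx":0.041,"ty":0.0145},{"finger_gap":0,"tx":0.041,"ty":0.0145},{"finger_gap":0,"tx":0.041,"ty":0.0145},{"finger_gap":0,"tx":0.041,"ty":0.0145},{"finger_gap":0}]' 40;python3 nudge.py '[{"finger_gap":0},{"finger_gap":0}]';  python3 - <<'E'
from h import *
s=bot.state();print(s['tcp_pos'],s['tcp_rot'])
k=bot.calibration('wrist'); im=bot.get_image('wrist')[:,:,::-1].copy()
np.savez('k7.npz',**k)
print(w2pix(k,(.54,.212,.032)))
cv2.imwrite('pics/wrist7.png',im)
cv2.imwrite('pics/wrist7v.png',cv2.resize(im[0:300,120:520],None,fx=2,fy=2,interpolation=cv2.INTER_CUBIC))
E
```

```text
clock: 11.0
tcp_pos: [0.4871, -0.0602, 0.1987]
tcp_rot: [-179.8, -0.1, 92.1]
force: [0.4, 0.5, -2.0]
finger_gap: 0.279
grasp_force: 40.0
clock: 11.5
tcp_pos: [0.5393, 0.108, 0.1982]
tcp_rot: [-179.8, -0.1, 92.3]
force: [0.2, 0.2, -3.0]
finger_gap: 0.276
grasp_force: 40.0
clock: 11.7
tcp_pos: [0.5392, 0.1029, 0.1996]
tcp_rot: [-179.9, 0.0, 92.0]
force: [-0.2, 0.3, -2.8]
finger_gap: 0.274
grasp_force: 40.0
[0.53915167 0.10292884 0.19957185] [-1.79862156e+02  7.13940157e-03  9.20227241e+01]
[328.67431828  66.98496257]
```

View pics/wrist7v.png

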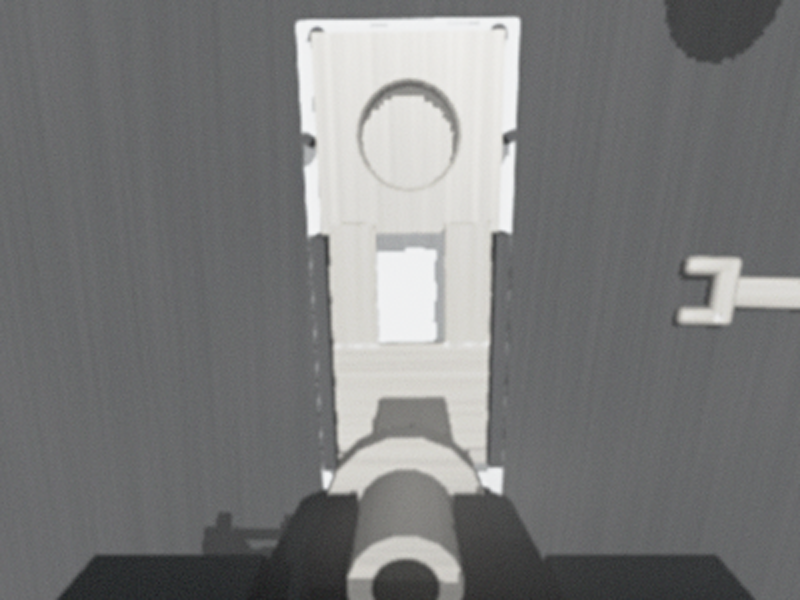

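The wrist view shows the nest rim centred at about (324.75,67.75) in full-image pixels. The held boss's bore is at (323,294), its flange is centred at u=322.75, and the fixture axis runs straight up the image. I'll compute the remaining offset.

Run:
```python
from h import *
k=dict(np.load('k7.npz'));t=np.array([.53915,.10293,.19957])
c=lambda x,y:(120+x/2,y/2)
print('nest',pix2w(k,c(409.5,135.5),.032),'dia x',pix2w(k,c(460,135.5),.032)-pix2w(k,c(359,135.5),.032),'dia y',pix2w(k,c(409.5,80),.032)-pix2w(k,c(409.5,191),.032))
print('floor',pix2w(k,c(409,150),.022))
print('bore',pix2w(k,c(406,588),t[2]+.044)-t)
print('bore dims',pix2w(k,c(465,588),t[2]+.044)-pix2w(k,c(347,588),t[2]+.044))
a=pix2w(k,c(327,490),t[2]+.009);b=pix2w(k,c(484,490),t[2]+.009);print('flange w',b-a,(a+b)/2-t)
print('flange far edge',pix2w(k,c(405,437),t[2]+.009)-t)
for x1,x2,y in((331,491,350),(376,444,235),(330,494,235)): print('slot ctr',pix2w(k,c((x1+x2)/2,y),.04),pix2w(k,c(x2,y),.04)-pix2w(k,c(x1,y),.04))
print('block far corners',pix2w(k,c(315,28),.032),pix2w(k,c(502,28),.032), 'plate',pix2w(k,c(298,22),.012),pix2w(k,c(520,18),.012))
```

```text
nest [0.53624196 0.21118584 0.032     ] dia x [0.04872635 0.0017069  0.        ] dia y [-0.00186363  0.04951632  0.        ]
floor [0.53624326 0.20531718 0.022     ]
bore [-0.00021519 -0.00102509  0.044     ]
bore dims [0.02578963 0.00098018 0.        ]
flange w [0.0420532  0.00156599 0.        ] [-0.00067296  0.00556394  0.009     ]
flange far edge [-0.00133428  0.02076213  0.009     ]
slot ctr [0.54091614 0.10715185 0.04      ] [0.08344956 0.0030269  0.        ]
slot ctr [0.53819538 0.16518557 0.04      ] [0.0335266 0.0011927 0.       ]
slot ctr [0.53918144 0.16522065 0.04      ] [0.08085638 0.00287645 0.        ]
block far corners [0.49103171 0.25537848 0.032     ] [0.57704948 0.25834564 0.032     ] plate [0.48003664 0.26203271 0.012     ] [0.5878949  0.26745865 0.012     ]
```

All sizes check out: rim 49 mm, barrel 25.8 mm, slot 33.5 mm. That puts the nest at (0.5362, 0.2115) with fixture yaw about 2.3°. I'll move over it and check the pose.

```bash
python3 nudge.py '[{"finger_gap":0,"tx":0.0365,"ty":0.0005,"tz":0.02},{"finger_gap":0,"tx":0.0365,"ty":0.0005,"tz":0.02},{"finger_gap":0,"tx":0.0364,"ty":0.0004,"tz":0.02},{"finger_gap":0,"tz":0.04},{"finger_gap":0,"tz":0.03}]' 40; python3 nudge.py '[{"finger_gap":0},{"finger_gap":0},{"finger_gap":0}]' 40;  python3 - <<'E'
from h import *
s=bot.state();print(s['tcp_pos'],s['tcp_rot'],s['force'])
k=bot.calibration('wrist'); im=bot.get_image('wrist')[:,:,::-1].copy()
cv2.imwrite('pics/wrist8.png',im);np.savez('k8.npz',**k)
print(w2pix(k,(.5362,.2115,.032)))
# block edges (z .032) along rows; far edge along column
t=s['tcp_pos'];ax=np.array([np.cos(np.radians(2.2)),np.sin(np.radians(2.2)),0]);ay=np.array([-ax[1],ax[0],0])
n=np.array([.5362,.2115,.032])
for y in(.0,.02,.035,):
    v=w2pix(k,n+ay*y);r=int(round(v[1]))
    if 0<=r<400: print('row',r,'pred u',w2pix(k,n+ay*y-ax*.045)[0],w2pix(k,n+ay*y+ax*.045)[0],im[r,150:500:1].mean(1).astype(int)[::5])
E
```

```text
clock: 12.25
tcp_pos: [0.5364, 0.2129, 0.0687]
tcp_rot: [-179.9, 0.0, 92.1]
force: [0.7, -0.0, -2.5]
finger_gap: 0.276
grasp_force: 40.0
clock: 12.55
tcp_pos: [0.5384, 0.2128, 0.0729]
tcp_rot: [179.8, -0.0, 92.0]
force: [0.3, 0.1, -2.0]
finger_gap: 0.276
grasp_force: 40.0
[0.53835661 0.21275706 0.07287486] [ 1.79811917e+02 -2.81472402e-02  9.20146432e+01] [ 0.32690323  0.14981166 -1.98892278]
[320.11067467 222.07953117]
row 222 pred u 255.1261197915271 385.0744501264605 [103 101 103 106 104 104 106 101 105 102 104 104 102 103 105 103 103 107
 101 102 101 205 211 220 209 212 213 154 214 199 113 160 209 209 209 209
 208 210 168 124 148 186 214 216 213 211 218 213 105 110 110 112 109 107
 110 111 106 106 104 106 109 110 106 104 108 103 103 104 103 104]
row 194 pred u 253.06694031753025 386.80591616445247 [101 106 103 103 102 105 104 106 104 105 105 106 105 104 112 107 103 105
 107 162 240 215 213 217 213 215 214 213 217 208 143 156 211 212 212 208
 159 132 170 214 214 220 216 213 216 213 218 220 241 102 108 107 103 110
 108 108 108 108 105 106 102 108 108 109 105 106 104 106 107 110]
row 173 pred u 251.4419418687749 388.1722772322189 [105 104 100 103 107 104 105 106  99 105 107 104 104 105 107 105 108 106
 102 239 233 213 218 213 212 216 215 213 215 210 214 214 217 213 213 214
 218 212 218 214 215 219 215 211 215 210 215 212 240 139 106 110 109 107
 107 107 109 105 108 102 106 106 110 110 106 108 106 100 106 103]
```

```bash
python3 nudge.py '[{"finger_gap":0},{"finger_gap":0}]' 40;  python3 - <<'E'
from h import *
s=bot.state();print(s['tcp_pos'],s['tcp_rot'])
k=bot.calibration('wrist'); im=bot.get_image('wrist')[:,:,::-1].copy();g=im.mean(2).astype(int)
cv2.imwrite('pics/wrist9.png',im);np.savez('k9.npz',**k)
for r in(165,175,185,194,205): print(r,'L',list(g[r,240:262]),'R',list(g[r,380:402]))
t=s['tcp_pos']
print('flange top pred',w2pix(k,t+[-.022,0,.009]),w2pix(k,t+[.022,0,.009]),w2pix(k,t+[0,.022,.009]),'bore',w2pix(k,t+[0,0,.044]))
for r in (225,232,238): print(r,list(g[r,285:360]))
for r in (290,298):print(r,list(g[r,285:360:2]))
E
```

```text
clock: 12.8
tcp_pos: [0.5375, 0.2131, 0.0717]
tcp_rot: [179.9, -0.0, 92.1]
force: [-0.1, 0.3, -2.4]
finger_gap: 0.273
grasp_force: 40.0
[0.5374902  0.21311929 0.07167973] [ 1.79920514e+02 -1.00825265e-02  9.20665049e+01]
165 L [np.int64(107), np.int64(104), np.int64(106), np.int64(139), np.int64(196), np.int64(235), np.int64(241), np.int64(241), np.int64(240), np.int64(241), np.int64(237), np.int64(225), np.int64(217), np.int64(217), np.int64(216), np.int64(213), np.int64(212), np.int64(213), np.int64(215), np.int64(215), np.int64(216), np.int64(219)] R [np.int64(212), np.int64(212), np.int64(216), np.int64(218), np.int64(219), np.int64(218), np.int64(215), np.int64(214), np.int64(217), np.int64(229), np.int64(238), np.int64(241), np.int64(241), np.int64(240), np.int64(240), np.int64(236), np.int64(218), np.int64(150), np.int64(102), np.int64(106), np.int64(105), np.int64(108)]
175 L [np.int64(105), np.int64(102), np.int64(103), np.int64(108), np.int64(145), np.int64(210), np.int64(236), np.int64(241), np.int64(240), np.int64(241), np.int64(239), np.int64(236), np.int64(223), np.int6
[... 6391 characters left out ...]
134), np.int64(187), np.int64(191), np.int64(194), np.int64(185), np.int64(139), np.int64(111), np.int64(60), np.int64(65), np.int64(63), np.int64(61)]
298 [np.int64(43), np.int64(41), np.int64(44), np.int64(47), np.int64(70), np.int64(132), np.int64(135), np.int64(133), np.int64(134), np.int64(136), np.int64(129), np.int64(66), np.int64(49), np.int64(50), np.int64(56), np.int64(51), np.int64(57), np.int64(57), np.int64(57), np.int64(54), np.int64(53), np.int64(58), np.int64(56), np.int64(53), np.int64(58), np.int64(60), np.int64(59), np.int64(106), np.int64(136), np.int64(134), np.int64(133), np.int64(131), np.int64(133), np.int64(88), np.int64(53), np.int64(58), np.int64(56), np.int64(59)]
```

Run:
```python
from h import *
k=dict(np.load('k9.npz'));g=cv2.imread('pics/wrist9.png').mean(2).astype(int);t=np.array([.53749,.21312,.07168])
print('col322 150-170',g[145:170,322].tolist());print('col322 170-240',g[178:240,322].tolist())
for r,a,b in((175,252.2,388.3),(205,254.4,386.9)):
    A=pix2w(k,(a,r),.032);B=pix2w(k,(b,r),.032);print('block',(A+B)/2,B-A)
for r,a,b in((225,298,346.3),(232,290.8,354.2),(238,287,357.8)):
    A=pix2w(k,(a,r),t[2]+.009);B=pix2w(k,(b,r),t[2]+.009);m=(A+B)/2;h=np.linalg.norm(B-A)/2;print('flange',m-t,h,'centre y',m[1]-t[1]-np.sqrt(.022**2-h*h) if h<.022 else 0)
A=pix2w(k,(294,298),t[2]+.044);B=pix2w(k,(352,298),t[2]+.044);print('barrel',(A+B)/2-t,B-A)
```

```text
col322 150-170 [240, 241, 241, 240, 240, 241, 241, 242, 238, 208, 149, 126, 124, 143, 180, 205, 213, 215, 213, 212, 214, 212, 212, 212, 211]
col322 170-240 [214, 210, 212, 213, 212, 213, 213, 214, 213, 211, 193, 158, 136, 134, 134, 156, 193, 211, 215, 214, 214, 214, 214, 211, 213, 212, 213, 213, 214, 212, 212, 213, 212, 214, 199, 160, 127, 121, 124, 127, 149, 192, 210, 213, 208, 211, 213, 213, 216, 212, 210, 209, 206, 206, 212, 208, 186, 151, 135, 129, 131, 131]
block [0.53423224 0.24550388 0.032     ] [0.08921209 0.0032156  0.        ]
block [0.53520608 0.22475198 0.032     ] [0.0895543  0.00322839 0.        ]
flange [-0.0014187   0.01706836  0.009     ] 0.012673026889772145 centre y -0.0009148127341499432
flange [-0.00109127  0.01308791  0.009     ] 0.0167592182958263 centre y -0.0011644109538954638
flange [-0.00101938  0.0096208   0.009     ] 0.018835916018330734 centre y -0.0017461792631597774
barrel [-0.00029142 -0.00312171  0.044     ] [0.02547273 0.00091874 0.        ]
```

```bash
python3 - <<'E'
from h import *
k=dict(np.load('k9.npz'))
a=pix2w(k,(322,188.6),.032);b=pix2w(k,(322,158.6),.032);print('rim far',a,a[1]-.0245,'block far',b,b[1]-.045)
c=pix2w(k,(322,194.5),.022);print('floor far edge',c,c[1]-.0235)
print(bot.state()['tcp_pos'])
E
python3 nudge.py '[{"finger_gap":0}]'; python3 nudge.py '[{"finger_gap":0}]'
```

```text
rim far [0.53570932 0.23629127 0.032     ] 0.21179126610196838 block far [0.53499429 0.25637323 0.032     ] 0.211373233580118
floor far edge [0.53594904 0.229178   0.022     ] 0.20567800368313124
[0.53735189 0.21314345 0.07142605]
clock: 12.95
tcp_pos: [0.5372, 0.2132, 0.0711]
tcp_rot: [180.0, -0.0, 92.1]
force: [0.2, 0.2, -2.6]
finger_gap: 0.276
grasp_force: 40.0
clock: 13.05
tcp_pos: [0.5372, 0.2132, 0.0709]
tcp_rot: [180.0, 0.0, 92.1]
force: [-0.2, 0.9, -2.9]
finger_gap: 0.274
grasp_force: 40.0
```

The nest reads (0.5358, 0.2116), and the boss axis is at TCP + (-0.6, -1.2) mm. I'll make that small correction and come down in stages.

```bash
python3 nudge.py '[{"finger_gap":0,"tx":-0.0004,"ty":-0.0008,"tz":0.02},{"finger_gap":0,"tz":0.012},{"finger_gap":0},{"finger_gap":0},{"finger_gap":0}]' 40;python3 nudge.py '[{"finger_gap":0,"tz":0.004},{"finger_gap":0,"tz":0.003},{"finger_gap":0},{"finger_gap":0}]' 40
```

```text
clock: 13.55
tcp_pos: [0.5368, 0.2128, 0.0395]
tcp_rot: [179.9, -0.0, 92.1]
force: [-1.9, 0.2, -3.3]
finger_gap: 0.278
grasp_force: 40.0
clock: 13.95
tcp_pos: [0.5363, 0.2127, 0.0318]
tcp_rot: [-180.0, -0.0, 92.1]
force: [-0.5, -1.2, -2.0]
finger_gap: 0.28
grasp_force: 40.0
```

```bash
python3 nudge.py '[{"finger_gap":0,"tz":0.002},{"finger_gap":0,"tz":0.001},{"finger_gap":0},{"finger_gap":0}]' 40;python3 nudge.py '[{"finger_gap":0,"tz":0.002},{"finger_gap":0,"tz":0.001},{"finger_gap":0}]' 40
```

```text
clock: 14.35
tcp_pos: [0.5364, 0.2127, 0.0288]
tcp_rot: [-180.0, -0.0, 92.1]
force: [-0.3, 0.3, -2.7]
finger_gap: 0.273
grasp_force: 40.0
clock: 14.65
tcp_pos: [0.5362, 0.2127, 0.0256]
tcp_rot: [-180.0, 0.0, 92.1]
force: [0.3, -1.1, -2.0]
finger_gap: 0.276
grasp_force: 40.0
```

It is going in freely, now about 2.7 mm above home. I'll finish the descent.

```bash
python3 nudge.py '[{"finger_gap":0,"tz":0.0015},{"finger_gap":0,"tz":0.0005},{"finger_gap":0}]' 40;python3 nudge.py '[{"finger_gap":0,"tz":0.0006},{"finger_gap":0},{"finger_gap":0}]' 40
```

```text
clock: 14.95
tcp_pos: [0.5363, 0.2127, 0.0237]
tcp_rot: [-180.0, 0.0, 92.1]
force: [-0.7, -1.2, -3.1]
finger_gap: 0.275
grasp_force: 40.0
clock: 15.25
tcp_pos: [0.5364, 0.2127, 0.0232]
tcp_rot: [180.0, -0.0, 92.1]
force: [0.8, 0.2, -2.1]
finger_gap: 0.282
grasp_force: 40.0
```

```bash
python3 nudge.py '[{"finger_gap":0,"tz":0.0007},{"finger_gap":0},{"finger_gap":0}]' 40;python3 nudge.py '[{"finger_gap":0,"tz":0.0007},{"finger_gap":0},{"finger_gap":0}]' 40
```

```text
clock: 15.55
tcp_pos: [0.5365, 0.2127, 0.0229]
tcp_rot: [180.0, -0.0, 92.1]
force: [-2.1, -1.6, 2.7]
finger_gap: 0.277
grasp_force: 40.0
clock: 15.85
tcp_pos: [0.5365, 0.2128, 0.0229]
tcp_rot: [180.0, -0.0, 92.1]
force: [-5.3, -1.4, 9.8]
finger_gap: 0.278
grasp_force: 40.0
```

Contact came exactly at the home height (TCP z 0.0229, push 10 N), so the boss is seated. I'll release, rise, and turn towards the tab.

```bash
python3 nudge.py '[{"finger_gap":0.55},{"finger_gap":0.55},{"finger_gap":0.55},{"finger_gap":0.55},{"finger_gap":0.55}]' 40;python3 nudge.py '[{"finger_gap":0.55,"tz":-0.01},{"finger_gap":0.55,"tz":-0.03},{"finger_gap":0.55,"tz":-0.045},{"finger_gap":0.55,"tz":-0.045},{"finger_gap":0.55}]' 40; python3 nudge.py '[{"finger_gap":0.6,"tx":-0.04},{"finger_gap":0.6,"tx":-0.04},{"finger_gap":0.6,"tx":-0.04},{"finger_gap":0.6},{"finger_gap":0.6}]'
python3 - <<'E'
from h import *
print(bot.state()['tcp_pos'])
k=bot.calibration('wrist');im=bot.get_image('wrist')[:,:,::-1];np.savez('k10.npz',**k);cv2.imwrite('pics/wrist10.png',im)
# fit bright-white barrel end/bore: predict and report
n=np.array([.5358,.2116,.067]);p=w2pix(k,n);print('bore pred',p)
u,v=p.astype(int);g=im.mean(2).astype(int)
print(g[v,u-30:u+31:2].tolist());print(g[v-30:v+31:2,u].tolist())
q=im.copy()
E
```

```text
clock: 16.35
tcp_pos: [0.5364, 0.2127, 0.0217]
tcp_rot: [-180.0, -0.0, 92.1]
force: [0.3, 0.8, 0.3]
finger_gap: 0.552
grasp_force: 0.0
clock: 16.85
tcp_pos: [0.5389, 0.2133, 0.1587]
tcp_rot: [179.3, -0.1, 92.1]
force: [0.5, -0.7, 0.3]
finger_gap: 0.547
grasp_force: 0.0
clock: 17.35
tcp_pos: [0.5407, 0.0924, 0.1519]
tcp_rot: [180.0, -0.0, 92.0]
force: [-0.3, -0.8, 0.1]
finger_gap: 0.602
grasp_force: 0.0
[0.54066916 0.09240368 0.15193943]
bore pred [322.51488897  40.28700222]
[193, 139, 144, 226, 224, 223, 215, 220, 224, 227, 148, 46, 51, 50, 48, 51, 45, 53, 51, 46, 107, 222, 230, 227, 217, 229, 229, 228, 197, 133, 184]
[230, 224, 156, 122, 211, 229, 234, 233, 232, 166, 50, 50, 48, 49, 51, 51, 51, 53, 54, 47, 67, 194, 219, 222, 212, 118, 80, 97, 137, 138, 139]
```

The seated boss's bore is within 0.5 px of its prediction at 67 mm height, so it is fully home. Now I'll turn 90° so the fingers close along the fixture's y.

```bash
python3 nudge.py '[{"finger_gap":0.6,"rz":8.2},{"finger_gap":0.6,"rz":8.2},{"finger_gap":0.6,"rz":8.2},{"finger_gap":0.6,"rz":8.2},{"finger_gap":0.6,"rz":8.2}]';python3 nudge.py '[{"finger_gap":0.6,"rz":8.2},{"finger_gap":0.6,"rz":8.2},{"finger_gap":0.6,"rz":8.2},{"finger_gap":0.6,"rz":8.2},{"finger_gap":0.6,"rz":8.2}]';python3 nudge.py '[{"finger_gap":0.6,"rz":7.8},{"finger_gap":0.6,"ty":0.0155},{"finger_gap":0.6},{"finger_gap":0.6},{"finger_gap":0.6}]';python3 - <<'E'
from h import *
s=bot.state();print(s['tcp_pos'],s['tcp_rot'])
k=bot.calibration('wrist');im=bot.get_image('wrist')[:,:,::-1];np.savez('k11.npz',**k);cv2.imwrite('pics/wrist11.png',im)
g=im.mean(2).astype(int)
p=w2pix(k,(.541,.0767,.105));print('tab top pred',p,w2pix(k,(.5410+.018,.0767-.006,.105)),w2pix(k,(.541-.018,.0767+.006,.105)))
u,v=p.astype(int);print(g[v,u-40:u+41:2].tolist());print(v,g[v-50:v+51:2,u].tolist())
E
```

```text
clock: 17.9
tcp_pos: [0.5405, 0.0943, 0.1518]
tcp_rot: [-180.0, -0.0, 50.9]
force: [-0.0, 0.6, -0.1]
finger_gap: 0.598
grasp_force: 0.0
clock: 18.4
tcp_pos: [0.5405, 0.0943, 0.1518]
tcp_rot: [-180.0, 0.0, 9.8]
force: [0.1, 0.8, -0.4]
finger_gap: 0.598
grasp_force: 0.0
clock: 18.9
tcp_pos: [0.5413, 0.0775, 0.1518]
tcp_rot: [-180.0, 0.0, 2.4]
force: [-0.1, 0.4, -0.9]
finger_gap: 0.601
grasp_force: 0.0
[0.54128307 0.07747617 0.15181382] [-1.79992954e+02  2.68281509e-03  2.37161191e+00]
tab top pred [322.77209174 217.48660465] [332.5174547 193.5418675] [313.49563638 240.27921753]
[211, 212, 214, 211, 209, 205, 210, 207, 206, 209, 210, 213, 207, 209, 208, 208, 203, 133, 133, 134, 135, 136, 137, 137, 134, 166, 211, 160, 136, 138, 138, 136, 135, 136, 123, 90, 88, 88, 99, 158, 169]
217 [213, 214, 169, 99, 97, 94, 99, 98, 99, 97, 98, 99, 135, 198, 218, 219, 185, 138, 134, 133, 133, 132, 135, 135, 137, 135, 132, 136, 137, 136, 136, 137, 136, 139, 136, 128, 111, 113, 110, 114, 113, 112, 111, 113, 111, 112, 108, 107, 113, 107, 107]
```

The tab's top edge spans u≈316–331 around the predicted 323, so it is between the fingers. I'll go down to TCP z≈0.05, which puts the tips at about 66 mm.

```bash
python3 nudge.py '[{"finger_gap":0.6,"tz":0.04},{"finger_gap":0.6,"tz":0.03},{"finger_gap":0.6,"tz":0.02},{"finger_gap":0.6,"tz":0.01},{"finger_gap":0.6}]' 40;python3 nudge.py '[{"finger_gap":0},{"finger_gap":0},{"finger_gap":0},{"finger_gap":0},{"finger_gap":0}]' 40;python3 nudge.py '[{"finger_gap":0},{"finger_gap":0},{"finger_gap":0},{"finger_gap":0},{"finger_gap":0}]' 40
```

```text
clock: 19.45
tcp_pos: [0.5409, 0.0775, 0.0511]
tcp_rot: [-180.0, 0.1, 2.3]
force: [0.2, 0.3, -0.3]
finger_gap: 0.602
grasp_force: 0.0
clock: 19.95
tcp_pos: [0.5414, 0.0773, 0.0521]
tcp_rot: [180.0, -0.0, 2.3]
force: [0.4, 0.1, 0.3]
finger_gap: 0.167
grasp_force: 0.0
clock: 20.45
tcp_pos: [0.5414, 0.0771, 0.052]
tcp_rot: [180.0, -0.0, 2.3]
force: [-1.9, -4.2, 4.1]
finger_gap: 0.133
grasp_force: 40.0
```

The tab is gripped: gap 11.7 mm at 40 N. Now I'll slide it 40 mm along the fixture's +y (tool -y).

```bash
python3 nudge.py '[{"finger_gap":0,"ty":-0.006},{"finger_gap":0,"ty":-0.012},{"finger_gap":0,"ty":-0.012},{"finger_gap":0,"ty":-0.007},{"finger_gap":0,"ty":-0.003}]' 50;python3 nudge.py '[{"finger_gap":0},{"finger_gap":0},{"finger_gap":0},{"finger_gap":0},{"finger_gap":0}]' 50
```

```text
clock: 20.95
tcp_pos: [0.5395, 0.1172, 0.0521]
tcp_rot: [179.9, 0.0, 2.3]
force: [-3.8, -10.8, 6.6]
finger_gap: 0.13
grasp_force: 50.0
clock: 21.45
tcp_pos: [0.5395, 0.1166, 0.052]
tcp_rot: [179.9, 0.0, 2.3]
force: [-3.1, -9.1, 6.2]
finger_gap: 0.13
grasp_force: 50.0
```

The push is 9.1 N and travel is about 39.5 mm, both matching half travel. I'll check the boss numerically in the fixed views before handing in.

Run:
```python
from h import *
for n in('scene','side'):
    k=bot.calibration(n);g=bot.get_image(n).mean(2).astype(int);p=w2pix(k,(.5358,.2116,.067));u,v=np.round(p).astype(int);print(n,p);print(g[v-5:v+6,u-7:u+8])
s=bot.state();print(s['tcp_pos'],s['force'],s['finger_gap'],s['grasp_force'])
```

```text
scene [386.09136865 195.04827326]
[[120 121 122 122 123 123 122 122 124 123 120 122 122 122 124]
 [126 126 125 123 124 133 140 141 137 136 136 135 139 142 146]
 [157 162 159 149 155 178 194 193 187 179 184 192 200 204 210]
 [213 218 216 208 208 214 213 199 197 206 230 237 241 241 242]
 [239 240 240 237 232 209 155 116 122 173 229 242 243 244 244]
 [241 242 240 233 227 199 128  74  76 131 210 239 241 242 242]
 [241 240 235 216 207 211 179 144 132 164 215 239 241 243 243]
 [238 235 224 186 174 200 207 200 199 207 222 232 240 243 243]
 [215 209 193 151 130 150 178 196 205 201 196 214 237 242 242]
 [169 183 180 139 119 123 132 149 157 163 176 211 235 241 241]
 [156 181 185 144 118 121 124 130 139 153 177 212 231 238 240]]
side [297.89221796 155.57677087]
[[ 80  61  33  36  39  39  29  18  24  24  34  34  24  32  32]
 [ 58  58  45  32  36  38  34  28  45  70 113 106  75  57  40]
 [ 53 122 117  57  36  39  40  42  39  38  37  39  37  39  39]
 [ 98 111  80  51  40  40  40  40  40  39  40  39  41  39  42]
 [ 93 103  82  60  40  40  33  38  36  37  37  39  37  38  40]
 [ 59  87  86  59  33  38  35  37  37  36  41  37  38  41  40]
 [139 131  88  63  37  41  38  51  46  41  39  39  36  40  39]
 [187 129  76  42  36  39  82  95  63  36  40  42  42  40  38]
 [ 58  30  37  35  38  39  66 106  88  33  41  42  40  40  37]
 [109  33  37  38  40  37  65 105  86  38  40  38  40  42  39]
 [106  32  38  40  37  39  48 103  96  48  37  41  39  39  38]]
[0.53948941 0.11662335 0.05201482] [-4.47350668 -7.71669546  6.46061896] 0.12574687925950437 49.9943614192307
```

The scene view shows the bore within about 1 px of where a seated boss must have it. The guard is still held.

```bash
python3 -c "
from plant import bot
print(bot.job_done())"
```

```text
the job is handed in; nothing more can be done
None
```

The boss is seated fully home and released, and the guard is held at about half travel (39.5 mm, about 9 N); the job was handed in at about 21.5 s of the 48 s, after the first two grasps missed because the fingertips sit about 30 mm higher than the stated geometry.

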